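# Open the latched kit case with a pin, nest the sleeves, place the blank

### The job

Get the carving bench ready for sanding: take the pin tool from its block, hold the recessed catch of the case down with it while pushing the cover fully open, and stand the pin tool back in its block. Nest all the tapered sleeves loosely over the cone in the opened case, one over the other and upright, never pressing them on so that they jam. Push the round wooden blank flat across the desk, without lifting it, until it lies centred on the cork spot.

Things in the scene. Friction and masses are not known exactly. Their poses are not given: they have to be found in the camera images.
- case: Fixed plywood kit case, 126 mm (its x) by 240 (its y) by 56 high, turned a little; origin at the centre of its underside. Its -y half is an open bay, 116 by 116 mm inside, centred on its (0, -57) mm, floor at 5 mm, under the cover at the start; the +y half is solid. In the bay stands a fixed upright wooden cone, 48 mm high, 49.8 wide at its foot, 30.6 at its flat top.
- cone (a point): Centre of the cone's flat top, 53 mm above the case's underside; the case's axes. The sleeves nest over this cone: lying loosely, the first one's foot stands about 15 mm above the case's underside, each further one's about 20 mm above the foot below it.
- cover (a joint): Grey sheet cover, 126 by 124 by 5 mm, lying over the bay (underside 57 mm above the desk). 0 = shut, 0.105 m = fully open: it slides along the case's +y onto the solid half and uncovers the bay. Slides with about 1.5 N. Locked by the catch at every 20 mm of its way, so the catch must stay down for the whole push; once open it locks there.
- recess (a point): Centre of the mouth of the catch's recess: a 14 by 14 mm square hole in a black block (34 by 34 by 16 mm) on the cover, which it moves with. Mouth 78 mm above the desk. Shut, it lies at the case's (-45, -57) mm. The pin pushes the cover by bearing on the side of this hole.
- catch (a joint): Round steel catch button (12 mm wide) in the recess, its top 8 mm below the mouth. 0 = up (locked), 0.007 m = fully down; the cover is free from 0.0055 m on. Sprung: 1.2 N at the start of its travel, 4 N at its end; rises when let go.
- pin: Loose pin tool, 106 mm long, 60 g, standing tip down in its block: steel pin 8 mm thick (6 mm at the tip) and 40 mm long, then a brass flange 28 mm across and 6 mm thick, then a square wooden handle 16 by 16 by 60 mm. Origin at the tip's centre, z up along it; x, y along the handle's faces.
- block: Fixed dark wooden block, 70 by 70 by 45 mm, with a 16 mm upright hole through its middle; the pin stands in it with the flange on its top, its tip 5 mm above the desk. Origin at the centre of its underside.
- sleeve1: Loose tapered aluminium sleeve (a hollow cone open at both ends), 50 mm high, outside 54 mm wide at the foot and 34 mm at the top, wall 4 mm, 60 g, standing wide end down on the desk. Origin at the centre of its wide end, z up to the narrow end. All sleeves are alike; two to four of the four are there. Pressed down hard (much over 10 N) or dropped from over 20 mm they wedge.
- sleeve2: Loose tapered aluminium sleeve (a hollow cone open at both ends), 50 mm high, outside 54 mm wide at the foot and 34 mm at the top, wall 4 mm, 60 g, standing wide end down on the desk. Origin at the centre of its wide end, z up to the narrow end. All sleeves are alike; two to four of the four are there. Pressed down hard (much over 10 N) or dropped from over 20 mm they wedge.
- sleeve3: Loose tapered aluminium sleeve (a hollow cone open at both ends), 50 mm high, outside 54 mm wide at the foot and 34 mm at the top, wall 4 mm, 60 g, standing wide end down on the desk. Origin at the centre of its wide end, z up to the narrow end. All sleeves are alike; two to four of the four are there. Pressed down hard (much over 10 N) or dropped from over 20 mm they wedge.
- sleeve4: Loose tapered aluminium sleeve (a hollow cone open at both ends), 50 mm high, outside 54 mm wide at the foot and 34 mm at the top, wall 4 mm, 60 g, standing wide end down on the desk. Origin at the centre of its wide end, z up to the narrow end. All sleeves are alike; two to four of the four are there. Pressed down hard (much over 10 N) or dropped from over 20 mm they wedge.
- blank: Loose round wooden blank, a shallow dish-like disc 110 mm across and 22 mm high, about 180 g, too wide to grasp; origin at the centre of its underside.
- spot: Round cork spot 132 mm across lying flat (1 mm) on the desk, fixed, no obstacle; origin at its centre.
- tin: Bystander: closed steel tin, 52 mm wide and 55 mm high, with straight sides, standing in the row of sleeves. Leave it where it is. Origin at the centre of its underside.
- glue: Bystander: white bottle, 56 mm wide and 130 mm high, beyond the block. Leave it standing. Origin at the centre of its underside.
There are look-alikes about, which are no part of the job. What is shaped like the sleeve4 but red is not meant. Leave any yellow look-alike of the sleeve2 alone.

How it is judged:
By the outcome, as a careful person would: the job done as asked, in the order asked, and still so for the second after the job is handed in, with the robot touching nothing.
Of sleeve1, sleeve2, sleeve3, sleeve4 only 2 to 4 are there at a start; the rules pass over those that are not, and their reading is None.
At some moment in a run one of sleeve1, sleeve2, sleeve3, sleeve4, blank may be knocked a few centimetres aside while the robot is not near it.
It also fails if it takes over 210 s, if anything falls off the work surface, if the arm or the gripper's body presses on something with over 40 N, if the wrist force passes 120 N, or if a joint passes its speed limit or range.

### The arm

A 7-joint arm with a two-finger parallel gripper is mounted at the origin on the work surface. World frame = base frame: x ahead of the robot, y to its left, z up, the work surface at z = 0. Lengths are in m, angles in rad, forces in N, time in s.
With the tool pointing down it reaches from about 0.35 to 0.9 m from the base axis. Payload 19.9 kg.
Tool frame: the origin (TCP) lies midway between the tips of the shut fingers; the grasp point (between the pads) lies 19 mm behind it (arm.grip_point_offset is the distance from the TCP to the grasp point, in m); z points along the fingers, y is the line along which they close (so a half turn about z gives the same grasp; the last joint's range is limited). The gripper opens to 94 mm and grips with 3 to 60 N. Pads are 16 mm wide; open, the fingers measure 119 mm over their backs; the gripper's body (75 mm by 177 mm) begins 78 mm behind the grasp point.
Start: joints at [-1.361, 0.417, -0.01, 1.614, 0.005, 1.111, -0.053], TCP at [0.155, 0.605, 0.205] pointing down, gripper open.
Joint ranges: [-2.81, 2.81], [-0.39, 2.02], [-1.27, 1.25], [0.06, 2.57], [-1.19, 4.33], [0.19, 2], [-2.82, 2.82]. Speed limits (rad/s): [1.89, 1.89, 2.39, 2.39, 3.01, 3.01, 3.01].

### API

Orientations are given as a rotation vector (axis times angle).
In Python, from station import arm, cams gives the robot as it stands. The module is installed in compiled form; this text tells all that it offers.
- The arm moves only by the shell command python3 -m pendant 'ROWS' [FORCE]. ROWS is JSON, a list of rows, each a list of 3 entries, a list of its own where there are three numbers: the shift along the world's x, y, z in m, then the turn, a rotation vector about the world's x, y, z in degrees, then the opening, from 0 (shut) to 1 (fully open). A call has 1 to 10 rows; each row shifts and turns the commanded pose from where the row before left it; what a row does not reach is not made up. A row lasts 1/8 s, in which the tool goes at most 62.5 mm and 10.7 degrees, less where a joint would pass 70% of its speed; a pose out of reach is approached as far as the arm can. A call with a gripper value outside its range is refused whole. The fingers move at their own pace and stop on an object; FORCE is the grip in N (left out, the last holds). Time passes only in rows, so rows that do not move let the fingers close. It gives the time, the measured TCP pose, the force, the opening and the grip force at its end, in the units of the state.
- arm.observe(): the state, without advancing time (a new reading comes with each control period).
- cams.snapshot(name): name is "scene" or "side" or "wrist"; returns a dict with "pixels" (400x640x3 uint8, blue, green, red), "K" (3x3 intrinsics, pixels), "R" (3x3) and "t" (3): a world point X has camera coordinates R X + t; the wrist camera has in their place "hand_eye" (4x4, takes a point from camera to tool coordinates, whose origin is the TCP and whose axes are the flange's). Camera axes: x right, y down, z forward; pixel columns grow to the right and rows downward; lengths in m; the calibration is good to about 2 mm. A picture is of the moment at which its call begins: read the wrist's pose just before it. There is no depth.
- arm.finish_job(): hands the job in; it is judged then, once.
The state is a dict: "t": time; "q": joint angles; "dq": joint speeds; "joint_torque": joint torques, N m; "ee_pos": TCP position; "eef_rot": TCP orientation; "wrist_force": force on the tool from outside, world axes, zero at the start; "wrist_torque": the same for the moment, N m; "opening": opening from 0.0 (shut) to 1.0 (fully open); "finger_force": force on a finger pad.
Only numpy, scipy, OpenCV 4.12 (cv2) and the standard library are available. Lean on these libraries where they do the work, as an engineer would, in place of code of your own. Each camera call takes 0.05 s, during which the arm holds its last target. There are 200 camera calls.

## Working session

There is one attempt and no reset: what is moved stays moved. The work goes in short steps, Python scripts to look and compute and a shell command to move; the robot and the scene stay as the last step left them, time stands still between calls to the robot, and variables do not carry over. Pictures are saved under pics/ and viewed, at most 14 in all, crops included, and the job is handed in when it is done.

```bash
mkdir -p pics
cat > h.py <<'E'
import numpy as np, cv2
from station import arm, cams
from scipy.spatial.transform import Rotation as Ro
def cam(n):
    o=arm.observe(); s=cams.snapshot(n)
    if n=="wrist":
        T=np.eye(4); T[:3,:3]=Ro.from_rotvec(o["eef_rot"]).as_matrix(); T[:3,3]=o["ee_pos"]
        M=np.linalg.inv(T@np.array(s["hand_eye"])); s["R"]=M[:3,:3]; s["t"]=M[:3,3]
    s["R"]=np.array(s["R"]); s["t"]=np.array(s["t"]); s["K"]=np.array(s["K"])
    return s
def ray(s,u,v,z):
    d=s["R"].T@np.linalg.solve(s["K"],[u,v,1.]); c=-s["R"].T@s["t"]
    return c+d*(z-c[2])/d[2]
def proj(s,X):
    p=s["K"]@(s["R"]@np.array(X)+s["t"]); return p[:2]/p[2]
def save(s,name,box=None,f=1):
    im=s["pixels"]
    if box: im=im[box[1]:box[3],box[0]:box[2]]
    cv2.imwrite("pics/"+name,cv2.resize(im,None,fx=f,fy=f,interpolation=cv2.INTER_CUBIC))
E
python3 - <<'E'
from h import *
for n in("scene","side"):
    s=cam(n); save(s,n+"0.png",None,1.25); print(n,-s["R"].T@s["t"],s["K"][0,0])
print(arm.observe(),arm.grip_point_offset)
E
```

```text
scene [ 1.2374536  -0.06684917  0.89739544] 476.56028422148546
side [-0.05071837 -0.61456154  0.71326724] 442.67639339225155
{'t': 0.1, 'q': array([-1.36149849,  0.41790301, -0.01029833,  1.61408112,  0.00471904,
        1.11071288, -0.05299356]), 'dq': array([ 0.00081235, -0.00196414, -0.00071467, -0.00200826, -0.00085235,
       -0.00019039,  0.00051319]), 'joint_torque': array([ 1.97434594e-03, -8.52580619e+01,  6.39638286e-01, -4.26690781e+01,
       -4.91205056e-02,  1.63776713e-02,  9.75121748e-05]), 'ee_pos': array([0.15504779, 0.60512427, 0.20490872]), 'eef_rot': array([-3.92887821e-01, -3.11689616e+00,  1.69783941e-03]), 'wrist_force': array([0.60123431, 0.44094116, 0.35141082]), 'wrist_torque': array([-0.0347905 , -0.01101837, -0.0121046 ]), 'finger_force': 0.0, 'opening': 1.0040599013389617} 0.0188
```

View pics/scene0.png

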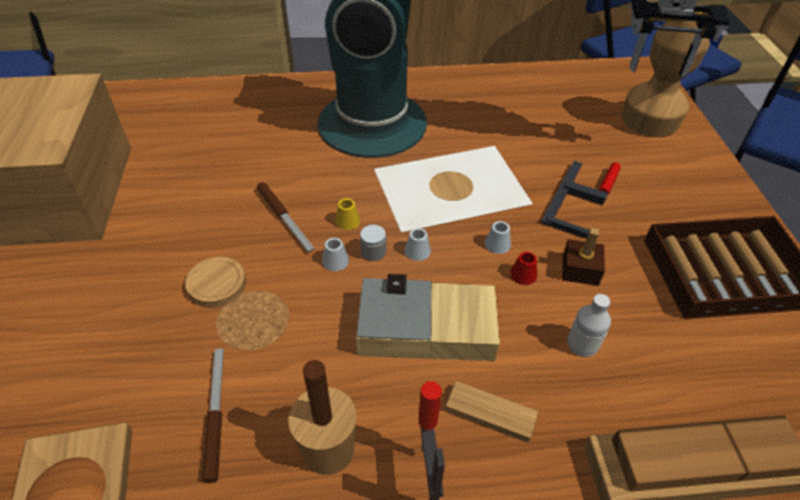

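View pics/side0.png

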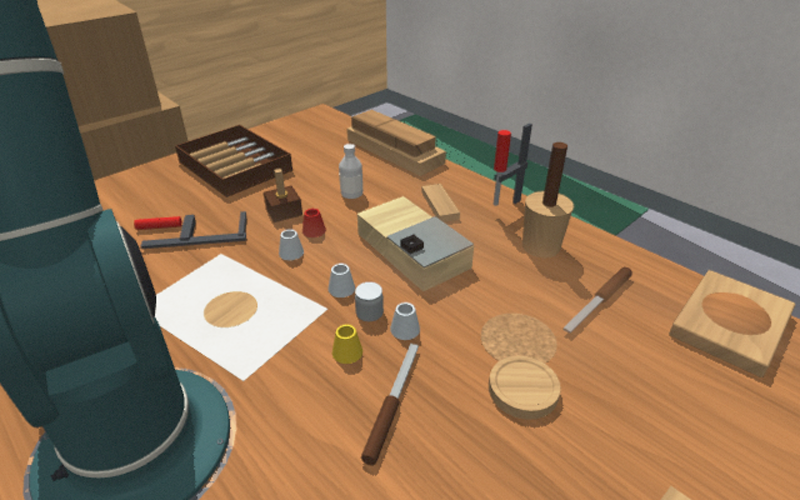

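The scene shows three grey sleeves with open tops at (334,243), (418,233) and (498,227), in 1.25x pixels. Look-alikes:
- Closed-top tin at (373,232).
- Yellow cone at (346,203).
- Red cone at (525,257).
- Flat printed disc on paper at (451,186), versus the real blank at (215,279).

The cork spot is at (252,320), the pin block at (584,262), and the case at (428,318) with the recess block at (397,283).

Run:
```python
from h import *
sc=cam("scene"); sd=cam("side")
P={"s_a":(.05,(334,243),(405,308)),"s_b":(.05,(418,233),(341,268)),"s_c":(.05,(498,227),(291,235)),
"tin":(.055,(373,232),(369,291)),"yellow":(.05,(346,203),(347,329)),"red":(.05,(525,257),(313,212)),
"blank":(.022,(215,277),(524,383)),"spot":(.001,(252,320),(519,338)),"pintop":(.111,(593,233),(280,172)),
"recess":(.078,(397,279),(412,240)),"glue":(.13,(601,302),(349,149)),
"caseA":(.059,(362,281),(468,243)),"caseB":(.056,(495,286),(361,229)),"caseC":(.056,(497,343),(404,200)),"caseD":(.059,(360,337),(416,281)),}
for k,(z,a,b) in P.items(): print(k,ray(sc,a[0]/1.25,a[1]/1.25,z)[:2].round(3),ray(sd,b[0]/1.25,b[1]/1.25,z)[:2].round(3))
save(sc,"sc_z.png",(200,150,520,300),2.5); save(sd,"sd_z.png",(170,100,400,300),3)
```

```text
s_a [ 0.446 -0.103] [ 0.453 -0.104]
s_b [0.434 0.062] [0.443 0.062]
s_c [0.432 0.223] [0.436 0.22 ]
tin [ 0.428 -0.026] [ 0.434 -0.03 ]
yellow [ 0.336 -0.076] [ 0.347 -0.073]
red [0.515 0.257] [0.523 0.259]
blank [ 0.488 -0.332] [ 0.49  -0.334]
spot [ 0.58 -0.26] [ 0.582 -0.26 ]
pintop [0.52  0.372] [0.516 0.365]
recess [0.57  0.007] [0.578 0.006]
glue [0.689 0.326] [0.677 0.315]
caseA [ 0.553 -0.055] [ 0.671 -0.061]
caseB [0.584 0.184] [0.551 0.129]
caseC [0.704 0.162] [0.696 0.149]
caseD [ 0.674 -0.066] [ 0.512 -0.072]
```

View pics/sc_z.png

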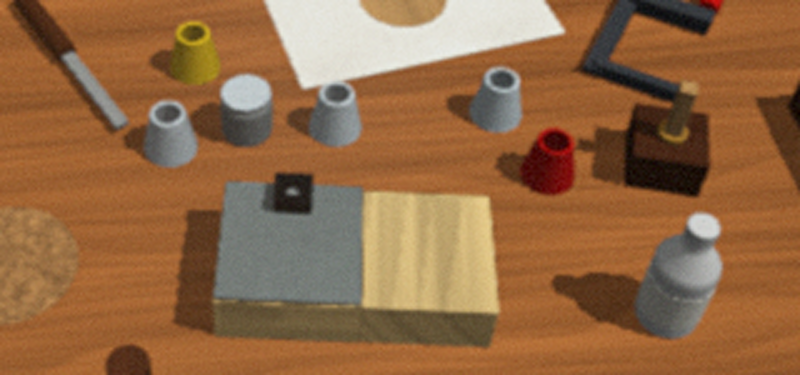

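The close crop confirms the choice: open-topped grey cones are the sleeves, and the flat-topped cylinder at (246,105) is the tin. The block with the pin is at (670,140), and the case has the cover on its left and the recess at (293,193).

```bash
python3 -m pendant '[[[0.05,-0.02,0.02],[0,0,0],1],[[0.06,-0.02,0.02],[0,0,0],1],[[0.05,-0.03,0.02],[0,0,0],1],[[0.05,-0.03,0.02],[0,0,0],1],[[0.05,-0.035,0.02],[0,0,0],1],[[0.05,-0.035,0],[0,0,0],1],[[0.03,-0.035,0],[0,0,0],1],[[0.02,-0.035,0],[0,0,0],1],[[0,0,0],[0,0,0],1]]'
python3 - <<'E'
from h import *
s=cam("wrist"); save(s,"w1.png"); o=arm.observe()
print(np.array(s["hand_eye"]).round(3), s["K"].round(0), Ro.from_rotvec(o["eef_rot"]).as_matrix().round(2), o["ee_pos"],o["q"].round(2), proj(s,[.518,.368,.111]))
sc=cam("scene"); z=lambda u,v,h:ray(sc,200+u/2.5,150+v/2.5,h).round(4)
for a in [(229,183,.062),(363,187,.062),(360,301,.062),(214,299,.062),(489,198,.056),(498,313,.056)]: print(z(*a))
E
```

```text
t: 1.32
ee_pos: [0.5123, 0.3643, 0.3038]
eef_rot: [0.401, 3.115, -0.001]
wrist_force: [-0.4, 0.5, -0.1]
opening: 1.0
finger_force: 0.0
[[-0.    -0.969 -0.246  0.071]
 [ 1.    -0.    -0.001 -0.   ]
 [ 0.    -0.246  0.969 -0.18 ]
 [ 0.     0.     0.     1.   ]] [[284.   0. 327.]
 [  0. 284. 204.]
 [  0.   0.   1.]] [[-0.97  0.25 -0.  ]
 [ 0.25  0.97 -0.  ]
 [-0.   -0.   -1.  ]] [0.51091919 0.36643721 0.30370326] [-0.79  0.36  0.16  1.48 -0.06  1.31  0.69] [330.81581001 190.19399901]
[ 0.5514 -0.0504  0.062 ]
[0.5668 0.0699 0.062 ]
[0.6882 0.0507 0.062 ]
[ 0.6753 -0.0705  0.062 ]
[0.5849 0.1826 0.056 ]
[0.7065 0.1648 0.056 ]
```

View pics/w1.png

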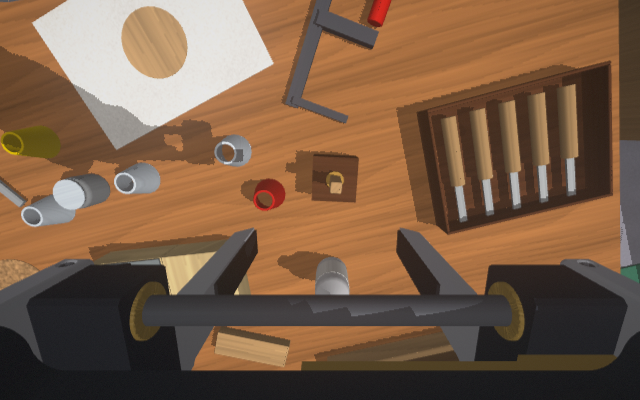

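The wrist image shows the handle top at about (335,187) on the block, which spans (313..357,155..202), with the red cone to its left and the glue below. I'll zoom in for yaw.

Run:
```python
from h import *
im=cv2.imread("pics/w1.png"); c=im[140:215,300:370]; cv2.imwrite("pics/w1c.png",cv2.resize(c,None,fx=7,fy=7,interpolation=cv2.INTER_CUBIC))
```

```text
(no output)
```

View pics/w1c.png

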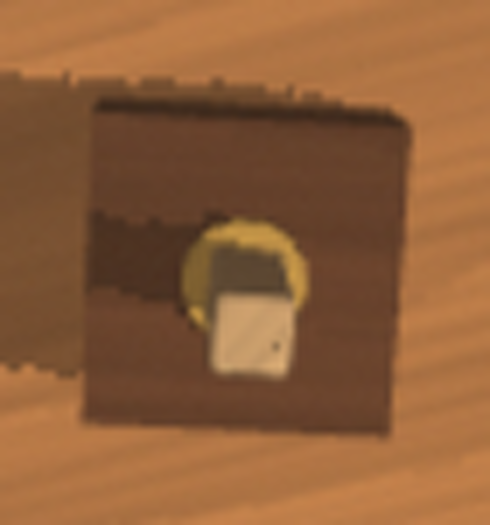

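Run:
```python
from h import *
s=cam("wrist"); f=lambda u,v,z:ray(s,300+u/7,140+v/7,z)
C=[f(*p,.111) for p in [(217,293),(294,298),(290,378),(212,375)]]
print(np.mean(C,0),[np.linalg.norm(C[i]-C[i-1]).round(4) for i in range(4)])
for i in range(4):
    d=C[(i+1)%4]-C[i]; print(np.degrees(np.arctan2(d[1],d[0])).round(1))
B=[f(*p,.045) for p in [(93,112),(408,125),(388,435),(85,422)]]
print(np.mean(B,0),[np.linalg.norm(B[i]-B[i-1]).round(4) for i in range(4)])
for i in range(4):
    d=B[(i+1)%4]-B[i]; print(np.degrees(np.arctan2(d[1],d[0])).round(1))
print("flange",f(245,280,.051))
o=arm.observe();R=Ro.from_rotvec(o["eef_rot"]).as_matrix();print(o["ee_pos"],np.degrees(np.arctan2(R[1,1],R[0,1])))
```

```text
[0.51453753 0.37928412 0.111     ] [np.float64(0.0159), np.float64(0.0146), np.float64(0.0155), np.float64(0.0149)]
71.8
-16.5
-106.7
162.4
[0.51392792 0.37938235 0.045     ] [np.float64(0.0696), np.float64(0.0688), np.float64(0.0698), np.float64(0.0688)]
73.3
-16.6
-106.9
163.4
flange [0.51376419 0.37959704 0.051     ]
[0.50967942 0.36837512 0.30361543] 75.68787009744501
```

```bash
python3 -m pendant '[[[0.004,0.01,-0.02],[0,0,-3],1],[[0,0,-0.05],[0,0,0],1],[[0,0,0],[0,0,0],1],[[0,0,0],[0,0,0],1],[[0,0,0],[0,0,0],1]]'
cat >> h.py <<'E'
def yaw(o=None):
    o=o or arm.observe(); R=Ro.from_rotvec(o["eef_rot"]).as_matrix(); return np.degrees(np.arctan2(R[1,1],R[0,1]))
E
python3 - <<'E'
from h import *
for i in range(3):
    s=cam("wrist"); o=arm.observe(); print(o["t"],o["ee_pos"].round(4),yaw(o).round(2))
u,v=proj(s,[.515,.378,.111]); u,v=int(u),int(v); print(u,v)
save(s,"w2.png",(u-50,v-50,u+50,v+50),5)
np.savez("w2.npz",R=s["R"],t=s["t"],K=s["K"],u=u-50,v=v-50)
E
```

```text
t: 2.1
ee_pos: [0.5148, 0.3782, 0.2358]
eef_rot: [0.474, 3.104, 0.003]
wrist_force: [-1.1, 0.0, -0.9]
opening: 1.0
finger_force: 0.0
2.15 [0.5148 0.378  0.2355] 72.64
2.2 [0.5147 0.3778 0.2352] 72.63
2.25 [0.5146 0.3778 0.2348] 72.63
327 198
```

View pics/w2.png

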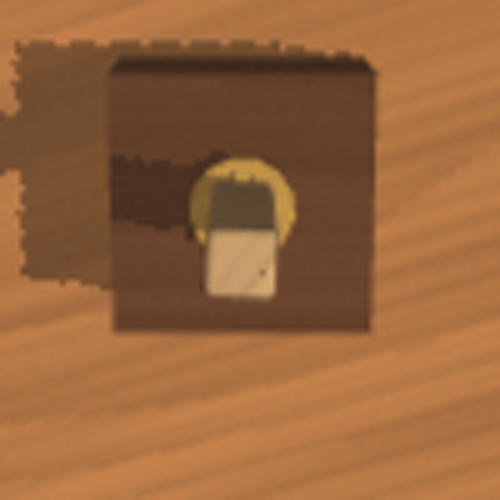

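The handle top is centred at crop (241,264), aligned with the image axes. The block top spans (110..373, 72..330).

Run:
```python
from h import *
s=dict(np.load("w2.npz")); f=lambda u,v,z:ray(s,s["u"]+u/5,s["v"]+v/5,z).round(4)
print(f(241,264,.111),f(242,201,.045),f(243,208,.051))
```

```text
[0.5166 0.3754 0.111 ] [0.5156 0.3757 0.045 ] [0.5163 0.3758 0.051 ]
```

```bash
python3 -m pendant '[[[0.0016,-0.002,-0.03],[0,0,0],1],[[0,0,-0.05],[0,0,0],1],[[0,0,-0.05],[0,0,0],1],[[0,0,-0.033],[0,0,0],1],[[0,0,0],[0,0,0],1],[[0,0,0],[0,0,0],0],[[0,0,0],[0,0,0],0],[[0,0,0],[0,0,0],0],[[0,0,0],[0,0,0],0],[[0,0,0],[0,0,0],0]]' 30
```

```text
t: 3.5
ee_pos: [0.5159, 0.3755, 0.0709]
eef_rot: [0.474, 3.105, 0.0]
wrist_force: [0.1, -0.1, 0.6]
opening: 0.505
finger_force: 0.0
```

```bash
python3 -m pendant '[[[0,0,0],[0,0,0],0],[[0,0,0],[0,0,0],0],[[0,0,0],[0,0,0],0]]'
```

```text
t: 3.88
ee_pos: [0.5159, 0.3755, 0.0707]
eef_rot: [-0.474, -3.106, 0.0]
wrist_force: [-0.1, 0.2, -0.6]
opening: 0.184
finger_force: 0.0
```

```bash
python3 -m pendant '[[[0,0,0],[0,0,0],0],[[0,0,0],[0,0,0],0],[[0,0,0.05],[0,0,0],0],[[0,0,0.05],[0,0,0],0],[[0,0,0.03],[0,0,0],0],[[0,-0.05,0.01],[0,0,0],0],[[0,-0.05,0],[0,0,0],0],[[0,-0.05,0],[0,0,0],0],[[0,-0.05,0],[0,0,5],0],[[0,-0.05,0],[0,0,5],0]]'
python3 -m pendant '[[[0,-0.05,0],[0,0,5],0],[[0.01,-0.04,0],[0,0,5],0],[[0.02,-0.02,0],[0,0,5],0],[[0,0,0],[0,0,0],0],[[0,0,0],[0,0,0],0]]'
python3 - <<'E'
from h import *
s=cam("wrist");s=cam("wrist"); o=arm.observe(); print(o["t"],o["ee_pos"].round(4),yaw(o).round(2)); save(s,"w3.png")
np.savez("w3.npz",R=s["R"],t=s["t"],K=s["K"])
E
```

```text
t: 5.12
ee_pos: [0.5157, 0.1239, 0.2109]
eef_rot: [0.197, 3.135, 0.0]
wrist_force: [1.5, 0.3, -0.1]
opening: 0.169
finger_force: 30.0
t: 5.75
ee_pos: [0.5455, 0.0161, 0.2106]
eef_rot: [0.208, -3.134, -0.0]
wrist_force: [-0.2, 0.8, -0.9]
opening: 0.168
finger_force: 30.0
5.85 [0.5455 0.0165 0.2107] 97.66
```

View pics/w3.png

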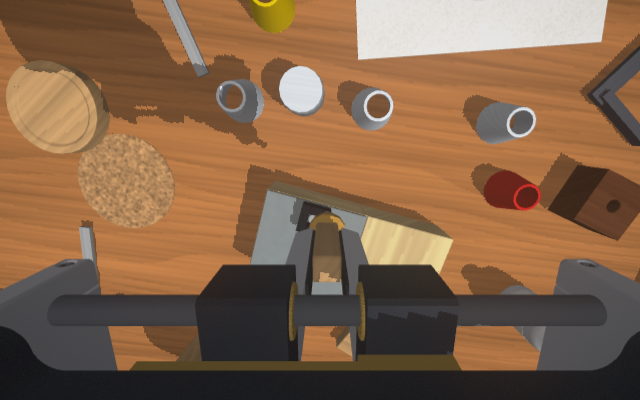

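The tool was over-turned: the cover is skewed in the view, with the recess at (315,215) half-hidden by the pin. I'll turn back to 82° and back off for a clear view.

```bash
python3 -m pendant '[[[-0.02,-0.005,0.02],[0,0,-7.7],0],[[-0.02,-0.005,0.02],[0,0,-8],0],[[0,0,0],[0,0,0],0],[[0,0,0],[0,0,0],0]]'
python3 - <<'E'
from h import *
s=cam("wrist");s=cam("wrist"); o=arm.observe(); print(o["t"],o["ee_pos"].round(4),yaw(o).round(2)); 
u,v=[int(a) for a in proj(s,[.6,.03,.06])]; print(u,v)
x0,y0=u-100,max(0,v-70); save(s,"w4.png",(x0,y0,x0+200,y0+140),4)
np.savez("w4.npz",R=s["R"],t=s["t"],K=s["K"],u=x0,v=y0)
E
```

```text
t: 6.35
ee_pos: [0.5059, 0.0062, 0.2504]
eef_rot: [0.217, 3.134, 0.0]
wrist_force: [-0.2, -0.3, 0.0]
opening: 0.169
finger_force: 30.0
6.45 [0.5059 0.0059 0.25  ] 82.04
353 250
```

View pics/w4.png

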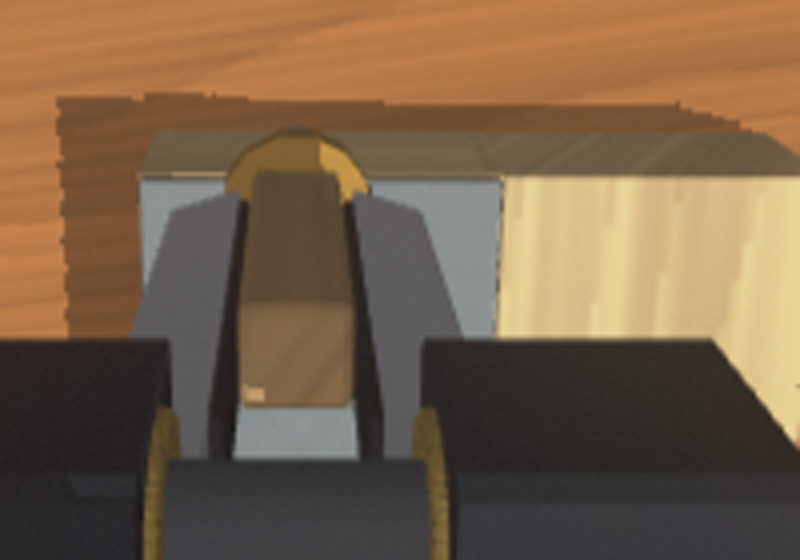

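The case's near edge lies level at crop row 177, with cover corners at (140,178) and (501,178). The pin hides the recess, so I'll work it out from the corners.

```bash
python3 - <<'E'
from h import *
s=dict(np.load("w4.npz")); f=lambda u,v,z:ray(s,s["u"]+u/4,s["v"]+v/4,z)
a=f(140,178,.062);b=f(501,178,.062);c=f(790,176,.056); print(a,b,np.linalg.norm(b-a))
d=b-a; print(np.degrees(np.arctan2(d[1],d[0]))); y=d/np.linalg.norm(d); x=np.array([y[1],-y[0],0])
print("recess",(a+b)/2+.018*x, "case y",y, "origin",(a+b)/2+.063*x+.057*y)
E
python3 -m pendant '[[[0.03,0.03,-0.01],[0,0,0],0],[[0.03,0.03,0],[0,0,0],0],[[0.01,0.01,0],[0,0,0],0],[[0,0,0],[0,0,0],0],[[0,0,0],[0,0,0],0]]'
python3 - <<'E'
from h import *
s=cam("wrist");s=cam("wrist"); o=arm.observe(); print(o["t"],o["ee_pos"].round(4),yaw(o).round(2)); 
u,v=[int(a) for a in proj(s,[.575,.006,.078])]; print(u,v)
x0,y0=u-80,max(0,v-80); save(s,"w5.png",(x0,y0,x0+160,y0+120),5)
np.savez("w5.npz",R=s["R"],t=s["t"],K=s["K"],u=x0,v=y0)
E
```

```text
[ 0.54908754 -0.05341727  0.062     ] [0.56606462 0.06820285 0.062     ] 0.12279932731699904
82.05336855804686
recess [0.57540323 0.00490427 0.062     ] case y [0.13825065 0.99039727 0.        ] origin [0.62785139 0.05513564 0.062     ]
t: 7.08
ee_pos: [0.5754, 0.0744, 0.2406]
eef_rot: [-0.223, -3.133, 0.001]
wrist_force: [-0.2, 0.0, -1.2]
opening: 0.168
finger_force: 30.0
7.175 [0.5755 0.0746 0.2409] 81.87
272 198
```

View pics/w5.png

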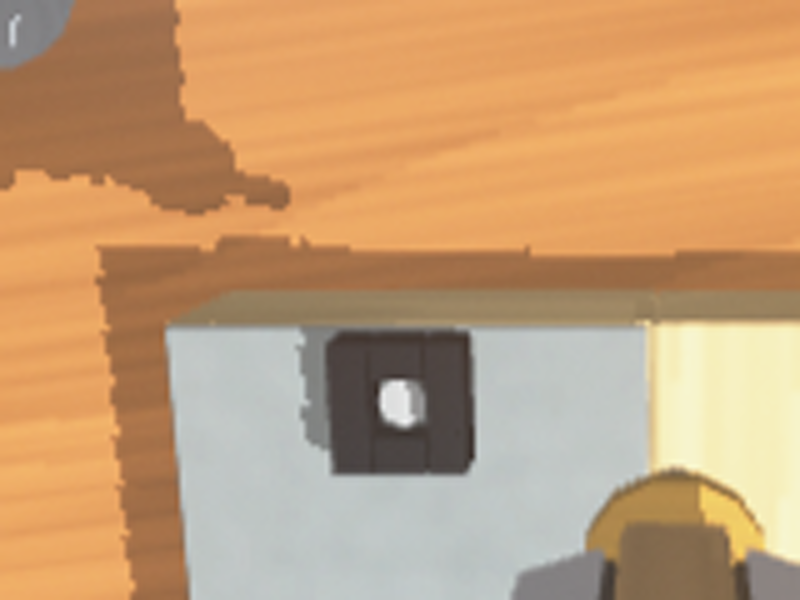

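Run:
```python
from h import *
s=dict(np.load("w5.npz")); f=lambda u,v,z:ray(s,s["u"]+u/5,s["v"]+v/5,z)
print(f(399.5,402,.078), f(327,402,.078)-f(472,402,.078))
o=arm.observe(); print(o["ee_pos"], f(399.5,402,.078)-o["ee_pos"])
# flange: outline expected vs seen (x 587..763)
R=Ro.from_rotvec(o["eef_rot"]).as_matrix()
c=o["ee_pos"]-[0,0,.066]+np.array([0,0,.046]); print([(proj(s,c+R@[ .014*np.cos(t),.014*np.sin(t),0])-[s["u"],s["v"]])*5 for t in (0,np.pi/2,-np.pi/2)])
```

```text
[0.57434583 0.00575681 0.078     ] [-0.00508668 -0.03553939  0.        ]
[0.57549283 0.07455798 0.24093682] [-0.001147   -0.06880117 -0.16293682]
[array([676.14378955, 474.12074688]), array([770.38832033, 564.7216445 ]), array([581.88421015, 564.75830104])]
```

```bash
python3 -m pendant '[[[-0.001,-0.035,0],[0,0,0],0],[[0,-0.034,0],[0,0,0],0],[[0,0,-0.04],[0,0,0],0],[[0,0,-0.035],[0,0,0],0],[[0,0,0],[0,0,0],0],[[0,0,0],[0,0,0],0]]' 45
python3 - <<'E'
from h import *
o=arm.observe(); print(o["ee_pos"],o["wrist_force"],yaw(o))
E
```

```text
t: 7.92
ee_pos: [0.5754, 0.0063, 0.1673]
eef_rot: [0.221, 3.132, 0.0]
wrist_force: [0.6, 0.1, -0.4]
opening: 0.17
finger_force: 45.0
[0.57540824 0.00626941 0.16727086] [ 0.56949009  0.13498809 -0.41276037] 81.91070765143834
```

```bash
python3 -m pendant '[[[-0.0007,-0.0006,-0.015],[0,0,0],0],[[0,0,-0.006],[0,0,0],0],[[0,0,-0.003],[0,0,0],0],[[0,0,-0.002],[0,0,0],0],[[0,0,0],[0,0,0],0]]'
python3 -m pendant '[[[0,0,-0.002],[0,0,0],0],[[0,0,-0.002],[0,0,0],0],[[0,0,0],[0,0,0],0]]'
```

```text
t: 8.55
ee_pos: [0.5743, 0.006, 0.1398]
eef_rot: [0.221, 3.134, -0.0]
wrist_force: [0.4, 0.7, -0.7]
opening: 0.169
finger_force: 45.0
t: 8.93
ee_pos: [0.5742, 0.006, 0.1357]
eef_rot: [0.221, 3.134, -0.0]
wrist_force: [-0.1, -0.9, -0.2]
opening: 0.168
finger_force: 45.0
```

```bash
python3 -m pendant '[[[0,0,-0.003],[0,0,0],0],[[0,0,-0.003],[0,0,0],0],[[0,0,-0.0005],[0,0,0],0],[[0,0,0],[0,0,0],0],[[0,0,0],[0,0,0],0]]'
```

```text
t: 9.55
ee_pos: [0.5743, 0.0059, 0.1294]
eef_rot: [0.221, 3.134, -0.0]
wrist_force: [-0.1, -0.2, 2.7]
opening: 0.166
finger_force: 45.0
```

```bash
python3 -m pendant '[[[0,0,-0.001],[0,0,0],0],[[0,0,0],[0,0,0],0],[[0,0,0],[0,0,0],0]]'
python3 -m pendant '[[[0,0,-0.001],[0,0,0],0],[[0,0,0],[0,0,0],0],[[0,0,0],[0,0,0],0]]'
```

```text
t: 9.93
ee_pos: [0.5743, 0.0059, 0.1285]
eef_rot: [0.221, 3.133, 0.0]
wrist_force: [-0.3, -0.6, 6.3]
opening: 0.175
finger_force: 45.0
t: 10.3
ee_pos: [0.5745, 0.0059, 0.128]
eef_rot: [0.221, 3.133, 0.0]
wrist_force: [-4.0, 0.6, 15.4]
opening: 0.168
finger_force: 45.0
```

```bash
python3 -m pendant '[[[0,0,-0.0],[0,0,0],0],[[0.0005,0.0035,0.0004],[0,0,0],0],[[0.0014,0.01,0],[0,0,0],0],[[0.0014,0.01,0],[0,0,0],0],[[0,0,0],[0,0,0],0]]'
```

```text
t: 10.92
ee_pos: [0.5779, 0.0304, 0.1282]
eef_rot: [0.219, 3.133, 0.001]
wrist_force: [-1.8, 1.9, 11.7]
opening: 0.171
finger_force: 45.0
```

```bash
python3 -m pendant '[[[0.0014,0.01,0],[0,0,0],0],[[0.0014,0.01,0],[0,0,0],0],[[0.0014,0.01,0],[0,0,0],0],[[0.0014,0.01,0],[0,0,0],0],[[0,0,0],[0,0,0],0]]'
python3 -m pendant '[[[0.0014,0.01,0],[0,0,0],0],[[0.0014,0.01,0],[0,0,0],0],[[0.0014,0.01,0],[0,0,0],0],[[0.0007,0.006,0],[0,0,0],0],[[0,0,0],[0,0,0],0]]'
python3 - <<'E'
from h import *
print(arm.observe()["ee_pos"])
E
```

```text
t: 11.55
ee_pos: [0.5835, 0.0705, 0.1282]
eef_rot: [0.219, 3.133, 0.001]
wrist_force: [-1.4, 2.3, 11.6]
opening: 0.169
finger_force: 45.0
t: 12.18
ee_pos: [0.5885, 0.1061, 0.1283]
eef_rot: [0.22, 3.133, 0.001]
wrist_force: [-0.9, 2.3, 10.2]
opening: 0.163
finger_force: 45.0
[0.58851401 0.10614496 0.12828164]
```

```bash
python3 -m pendant '[[[0.0006,0.004,0],[0,0,0],0],[[0,0,0],[0,0,0],0],[[0,0,0],[0,0,0],0]]'
python3 -m pendant '[[[0.0004,0.003,0],[0,0,0],0],[[0,0,0],[0,0,0],0],[[0,0,0],[0,0,0],0]]'
```

```text
t: 12.55
ee_pos: [0.589, 0.1097, 0.1283]
eef_rot: [0.221, 3.133, 0.001]
wrist_force: [-1.3, 1.2, 9.8]
opening: 0.169
finger_force: 45.0
t: 12.92
ee_pos: [0.5894, 0.1114, 0.1282]
eef_rot: [0.222, 3.133, -0.002]
wrist_force: [-1.7, -4.7, 11.9]
opening: 0.166
finger_force: 45.0
```

```bash
python3 -m pendant '[[[0.0002,0.002,0],[0,0,0],0],[[0,0,0],[0,0,0],0],[[0,0,0],[0,0,0],0]]'
python3 -m pendant '[[[0,-0.001,0.004],[0,0,0],0],[[0,-0.0015,0.008],[0,0,0],0],[[0,0,0.02],[0,0,0],0],[[0,0,0.05],[0,0,0],0],[[0,0,0],[0,0,0],0],[[0,0,0],[0,0,0],0]]'
python3 - <<'E'
from h import *
s=cam("scene"); save(s,"sc2.png",(200,150,520,300),2.5); o=arm.observe(); print(o["ee_pos"],yaw(o))
E
```

```text
t: 13.3
ee_pos: [0.5897, 0.1128, 0.1282]
eef_rot: [0.223, 3.133, -0.003]
wrist_force: [-2.0, -6.9, 12.8]
opening: 0.167
finger_force: 45.0
t: 14.05
ee_pos: [0.5888, 0.1122, 0.2093]
eef_rot: [-0.22, -3.133, -0.0]
wrist_force: [-0.8, -0.4, -1.0]
opening: 0.166
finger_force: 45.0
[0.58858519 0.11207875 0.20876424] 81.9478077857111
```

View pics/sc2.png

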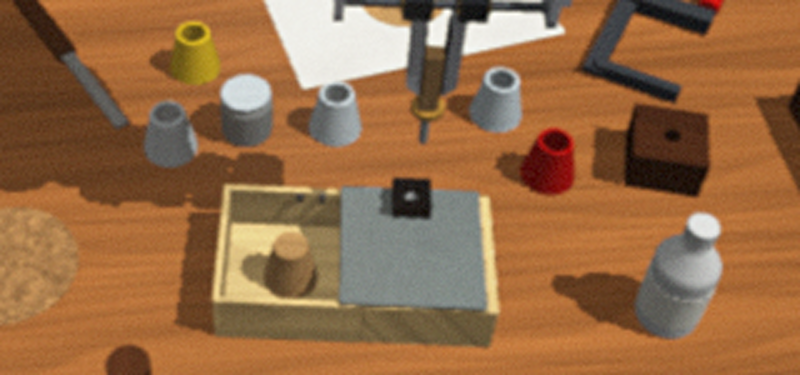

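The cover is over the solid half and the bay is open. The cone is at crop (293,265) and the block's empty hole at (672,135). Next I take the pin back.

```bash
python3 -m pendant '[[[-0.012,0.044,0],[0,0,-2],0],[[-0.012,0.044,0],[0,0,-2],0],[[-0.012,0.044,0],[0,0,-2],0],[[-0.012,0.044,0],[0,0,-2],0],[[-0.012,0.044,-0.02],[0,0,-1.3],0],[[-0.012,0.044,-0.04],[0,0,0],0],[[0,0,-0.03],[0,0,0],0],[[0,0,0],[0,0,0],0],[[0,0,0],[0,0,0],0]]'
python3 - <<'E'
from h import *
s=cam("scene"); o=arm.observe(); print(o["ee_pos"],yaw(o)); sd=cam("side")
save(s,"sc3.png",(430,160,510,240),5); save(sd,"sd3.png",(180,100,260,180),5)
a=cv2.imread("pics/sc3.png");b=cv2.imread("pics/sd3.png");cv2.imwrite("pics/m3.png",np.hstack([a,b]))
E
```

```text
t: 15.22
ee_pos: [0.5178, 0.3754, 0.1204]
eef_rot: [0.476, 3.105, 0.0]
wrist_force: [0.1, 0.2, -0.1]
opening: 0.166
finger_force: 45.0
[0.51805094 0.37557831 0.12090701] 72.56911191832023
```

View pics/m3.png

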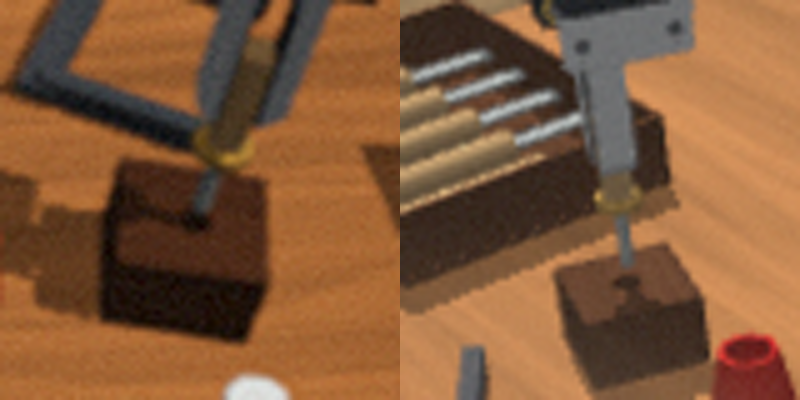

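The tip is just above the hole in both views, at (205,215) left and (627,275) right. I'll lower it.

```bash
python3 -m pendant '[[[-0.0015,0,-0.01],[0,0,0],0],[[0,0,-0.01],[0,0,0],0],[[0,0,0],[0,0,0],0]]'
python3 -m pendant '[[[0,0,-0.012],[0,0,0],0],[[0,0,-0.01],[0,0,0],0],[[0,0,-0.005],[0,0,0],0],[[0,0,0],[0,0,0],0]]'
```

```text
t: 15.7
ee_pos: [0.5152, 0.3756, 0.0986]
eef_rot: [-0.474, -3.105, 0.002]
wrist_force: [-1.0, 0.3, -0.2]
opening: 0.17
finger_force: 45.0
t: 16.2
ee_pos: [0.5155, 0.3758, 0.0721]
eef_rot: [-0.474, -3.105, 0.001]
wrist_force: [-0.0, -0.3, -1.0]
opening: 0.171
finger_force: 45.0
```

```bash
python3 -m pendant '[[[0,0,-0.001],[0,0,0],0],[[0,0,0],[0,0,0],0.3],[[0,0,0],[0,0,0],0.6],[[0,0,0],[0,0,0],0.6],[[0,0,0],[0,0,0],0.6],[[0,0,0.05],[0,0,0],0.6],[[0,0,0.06],[0,0,0],0.8],[[0,-0.02,0.06],[0,0,0],1],[[-0.02,-0.05,0.01],[0,0,3],1],[[-0.02,-0.05,0],[0,0,3],1]]'
python3 -m pendant '[[[0,-0.05,0],[0,0,3],1],[[0,-0.04,0],[0,0,3],1],[[0,-0.03,0],[0,0,3],1],[[0,0,0],[0,0,0],1],[[0,0,0],[0,0,0],1]]'
python3 - <<'E'
from h import *
s=cam("wrist");s=cam("wrist"); o=arm.observe(); print(o["t"],o["ee_pos"].round(4),yaw(o).round(2)); save(s,"w6.png")
np.savez("w6.npz",R=s["R"],t=s["t"],K=s["K"])
for k,p in dict(a=(.449,-.103,.05),b=(.438,.062,.05),c=(.434,.221,.05)).items(): print(k,proj(s,p))
E
```

```text
t: 17.45
ee_pos: [0.4755, 0.255, 0.252]
eef_rot: [0.308, 3.125, 0.002]
wrist_force: [1.3, -1.0, 0.4]
opening: 0.98
finger_force: 0.0
t: 18.08
ee_pos: [0.4757, 0.1368, 0.251]
eef_rot: [0.065, 3.141, 0.0]
wrist_force: [0.0, 1.2, 0.4]
opening: 1.0
finger_force: 0.0
18.175 [0.4756 0.1371 0.2509] 87.68
a [147.83773891 173.59255909]
b [269.33124679 160.27808841]
c [389.06057871 152.23283558]
```

View pics/w6.png

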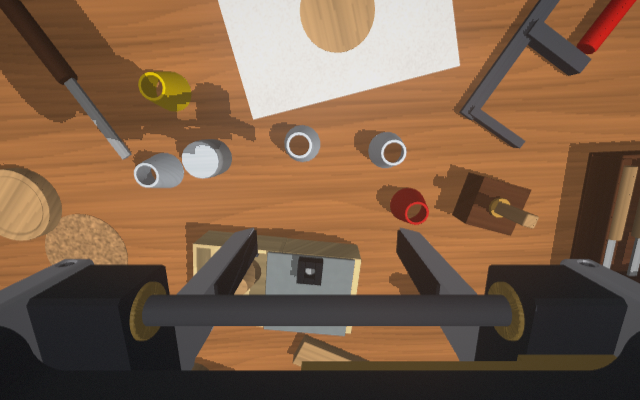

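The pin is standing in the block at (500,210). Rims: sleeve c at (394,152), sleeve b at (300,145), sleeve a at (147,175). Sleeve b was expected at (269,160), so it has been knocked about 3 cm. I'll measure the rims.

```bash
cat >> h.py <<'E'
def rim(s,p,z=.05,w=30):
    """brightest low-saturation ring near predicted point p -> centre on plane z, mean diameter"""
    u,v=[int(a) for a in proj(s,p)]; x0,y0=max(0,u-w),max(0,v-w); c=s["pixels"][y0:v+w,x0:u+w]
    hsv=cv2.cvtColor(c,cv2.COLOR_BGR2HSV); g=((hsv[...,1]<60)*hsv[...,2]).astype(np.uint8)
    m=(g>max(150,g.max()*.85)).astype(np.uint8)
    k=max(cv2.findContours(m,cv2.RETR_EXTERNAL,cv2.CHAIN_APPROX_NONE)[0],key=cv2.contourArea)
    e=cv2.fitEllipse(cv2.convexHull(k)); X=ray(s,x0+e[0][0],y0+e[0][1],z)
    depth=(s["R"]@X+s["t"])[2]
    return X.round(4),(np.array(e[1])*depth/s["K"][0,0]).round(4),np.round(np.add(e[0],[x0,y0]),1)
E
python3 - <<'E'
from h import *
s=cam("wrist")
for k,px in dict(a=(147,175),b=(300,145),c=(394,152)).items():
    p=ray(s,*px,.05)
    print(k,p,rim(s,p,w=22))
f=lambda v:np.array(v); y=f([.1383,.9904,0]);x=f([.9904,-.1383,0])
print("cone",(f([.57434,.00576,0])+.045*x), )
E
```

```text
a [ 0.4508737  -0.10446865  0.05      ] (array([ 0.4506, -0.1058,  0.05  ]), array([0.0303, 0.0352]), array([146. , 174.8]))
b [0.41975335 0.10404905 0.05      ] (array([0.4194, 0.1026, 0.05  ]), array([0.0322, 0.0338]), array([298.9, 144.8]))
c [0.43387679 0.22749948 0.05      ] (array([0.434 , 0.2268, 0.05  ]), array([0.0322, 0.0337]), array([393.5, 152.1]))
cone [ 6.18908e-01 -4.63500e-04  0.00000e+00]
```

```bash
python3 -m pendant '[[[-0.021,0.045,-0.03],[0,0,0],0.8],[[-0.021,0.044,-0.04],[0,0,0],0.8],[[0,0,0],[0,0,0],0.8],[[0,0,0],[0,0,0],0.8]]'
python3 - <<'E'
from h import *
cam("wrist"); s=cam("wrist"); o=arm.observe(); r=rim(s,[.434,.226,.05],w=40); print(o["ee_pos"],yaw(o),r, r[0]-o["ee_pos"])
E
```

```text
t: 18.73
ee_pos: [0.4341, 0.2248, 0.1815]
eef_rot: [0.064, 3.141, -0.001]
wrist_force: [0.9, 0.0, 1.0]
opening: 0.803
finger_force: 0.0
[0.43471228 0.22431533 0.18198931] 87.56419199478842 (array([0.4341, 0.2265, 0.05  ]), array([0.0319, 0.0327]), array([328.7, 196.7])) [-0.00061228  0.00218467 -0.13198931]
```

```bash
python3 -m pendant '[[[-0.0005,0.002,-0.05],[0,0,0],0.8],[[0,0,-0.05],[0,0,0],0.8],[[0,0,-0.054],[0,0,0],0.8],[[0,0,0],[0,0,0],0.8],[[0,0,0],[0,0,0],0],[[0,0,0],[0,0,0],0],[[0,0,0],[0,0,0],0],[[0,0,0],[0,0,0],0],[[0,0,0],[0,0,0],0]]' 10
```

```text
t: 19.95
ee_pos: [0.4339, 0.227, 0.028]
eef_rot: [0.065, 3.14, 0.001]
wrist_force: [-1.2, -0.3, 9.6]
opening: 0.439
finger_force: 10.8
```

```bash
python3 -m pendant '[[[0,0,0],[0,0,0],0],[[0,0,0.005],[0,0,0],0],[[0,0,0.01],[0,0,0],0],[[0,0,0.02],[0,0,0],0],[[0,0,0.02],[0,0,0],0],[[0,0,0],[0,0,0],0],[[0,0,0],[0,0,0],0]]'
python3 - <<'E'
from h import *
s=cam("wrist"); a=s["pixels"][100:400,170:490]; b=cam("scene")["pixels"][130:230,350:457]; cv2.imwrite("pics/g1.png",np.hstack([a,cv2.resize(b,(321,300))]))
E
```

```text
t: 20.82
ee_pos: [0.4332, 0.2267, 0.0821]
eef_rot: [-0.065, -3.141, 0.0]
wrist_force: [-0.6, 0.7, -0.7]
opening: 0.436
finger_force: 9.8
```

View pics/g1.png

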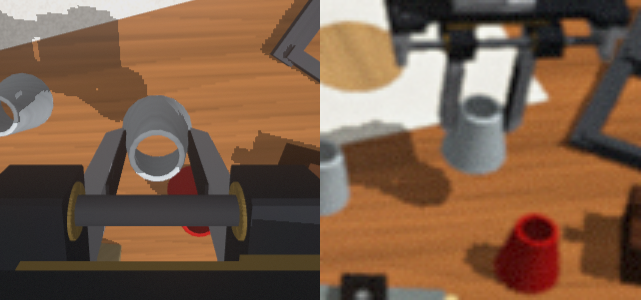

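The sleeve is held upright: rim at (157,155) in the wrist half, foot clear of the desk in the scene half.

```bash
python3 -m pendant '[[[0,0,0.05],[0,0,0],0],[[0.036,-0.045,0.02],[0,0,0],0],[[0.036,-0.045,0],[0,0,0],0],[[0.036,-0.045,0],[0,0,0],0],[[0.036,-0.045,0],[0,0,0],0],[[0.036,-0.04,0],[0,0,0],0],[[0.006,-0.008,0],[0,0,0],0],[[0,0,0],[0,0,0],0],[[0,0,0],[0,0,0],0]]'
python3 - <<'E'
from h import *
o=arm.observe(); print(np.array([.6193,-.001,.15])-o["ee_pos"],o["opening"])
E
```

```text
t: 22.05
ee_pos: [0.6187, 0.0003, 0.152]
eef_rot: [-0.062, -3.14, -0.001]
wrist_force: [-0.0, -1.3, -0.5]
opening: 0.437
finger_force: 9.8
[ 0.00062463 -0.00132497 -0.00200853] 0.4365944780136324
```

```bash
python3 -m pendant '[[[0.0005,-0.001,-0.04],[0,0,0],0],[[0,0,-0.03],[0,0,0],0],[[0,0,-0.015],[0,0,0],0],[[0,0,0],[0,0,0],0],[[0,0,0],[0,0,0],0]]'
python3 -m pendant '[[[0,0,-0.008],[0,0,0],0],[[0,0,-0.007],[0,0,0],0],[[0,0,0],[0,0,0],0]]'
```

```text
t: 22.68
ee_pos: [0.6205, -0.002, 0.0685]
eef_rot: [0.064, 3.139, 0.0]
wrist_force: [0.5, 0.8, -0.7]
opening: 0.441
finger_force: 9.8
t: 23.05
ee_pos: [0.6195, -0.0023, 0.0516]
eef_rot: [-0.065, -3.14, 0.0]
wrist_force: [0.7, -1.1, -0.5]
opening: 0.441
finger_force: 9.8
```

```bash
python3 -m pendant '[[[0,0.001,-0.004],[0,0,0],0],[[0,0,0],[0,0,0],0],[[0,0,0],[0,0,0],0.52],[[0,0,0],[0,0,0],0.52],[[0,0,0],[0,0,0],0.52],[[0,0,0.03],[0,0,0],0.52],[[0,0,0.05],[0,0,0],0.7],[[0,0,0.06],[0,0,0],0.8],[[0,0,0],[0,0,0],0.8],[[0,0,0],[0,0,0],0.8]]'
python3 - <<'E'
from h import *
cam("wrist"); s=cam("wrist"); o=arm.observe(); print(o["ee_pos"],yaw(o))
for z in(.065,): print(z,rim(s,[.619,-.001,z],z,w=45))
sc=cam("scene"); print(rim(sc,[.619,-.001,.065],.065,w=22))
E
```

```text
t: 24.3
ee_pos: [0.6196, -0.0011, 0.188]
eef_rot: [-0.065, -3.141, -0.0]
wrist_force: [0.3, 0.6, 0.5]
opening: 0.798
finger_force: 0.0
[ 0.61921745 -0.00119699  0.18701346] 87.62961562806194
0.065 (array([ 0.6046, -0.0181,  0.065 ]), array([0.0748, 0.0924]), array([310.7, 186.7]))
(array([ 0.619 , -0.0013,  0.065 ]), array([0.0252, 0.0345]), array([316. , 244.8]))
```

The scene camera puts the nested rim at (0.619,-0.001) at z=65 mm, as it should be. Sleeve b next.

```bash
python3 -m pendant '[[[-0.05,0.025,0.01],[0,0,0],0.8],[[-0.05,0.026,0],[0,0,0],0.8],[[-0.05,0.026,0],[0,0,0],0.8],[[-0.05,0.026,0],[0,0,0],0.8],[[0,0,-0.02],[0,0,0],0.8],[[0,0,0],[0,0,0],0.8],[[0,0,0],[0,0,0],0.8]]'
python3 - <<'E'
from h import *
cam("wrist"); s=cam("wrist"); o=arm.observe(); r=rim(s,[.419,.103,.05],w=40); print(o["ee_pos"],yaw(o),r, r[0]-o["ee_pos"])
sc=cam("scene"); print(rim(sc,[.415,.103,.05],.05,w=14))
E
```

```text
t: 25.32
ee_pos: [0.4203, 0.1014, 0.1784]
eef_rot: [-0.066, -3.14, 0.001]
wrist_force: [-0.1, 0.4, 0.3]
opening: 0.802
finger_force: 0.0
[0.42038452 0.10144023 0.17850801] 87.57681809227542 (array([0.4196, 0.1026, 0.05  ]), array([0.0318, 0.0329]), array([328. , 197.1])) [-0.00078452  0.00115977 -0.12850801]
(array([0.3871, 0.083 , 0.05  ]), array([0.0413, 0.1458]), array([340.4, 172.5]))
```

```bash
python3 -m pendant '[[[-0.0008,0.001,-0.05],[0,0,0],0.8],[[0,0,-0.05],[0,0,0],0.8],[[0,0,-0.0505],[0,0,0],0.8],[[0,0,0],[0,0,0],0.8],[[0,0,0],[0,0,0],0],[[0,0,0],[0,0,0],0],[[0,0,0],[0,0,0],0],[[0,0,0],[0,0,0],0],[[0,0,0],[0,0,0],0],[[0,0,0],[0,0,0],0]]' 10
python3 -m pendant '[[[0,0,0.005],[0,0,0],0],[[0,0,0.015],[0,0,0],0],[[0,0,0.05],[0,0,0],0],[[0,0,0.05],[0,0,0],0],[[0.05,-0.026,0.03],[0,0,0],0],[[0.05,-0.026,0],[0,0,0],0],[[0.05,-0.026,0],[0,0,0],0],[[0.05,-0.026,0],[0,0,0],0],[[0,0,0],[0,0,0],0],[[0,0,0],[0,0,0],0]]'
python3 - <<'E'
from h import *
o=arm.observe(); print(np.array([.6193,-.001,.15])-o["ee_pos"],o["opening"])
E
```

```text
t: 26.72
ee_pos: [0.4196, 0.103, 0.0284]
eef_rot: [0.065, 3.14, 0.001]
wrist_force: [-0.8, 0.1, 9.6]
opening: 0.439
finger_force: 10.8
t: 27.98
ee_pos: [0.6174, -0.0005, 0.1776]
eef_rot: [-0.065, -3.14, -0.0]
wrist_force: [-0.5, 1.2, -0.6]
opening: 0.435
finger_force: 9.8
[ 0.00187361 -0.00050395 -0.02755556] 0.43498378866547394
```

```bash
python3 -m pendant '[[[0.0015,-0.0005,-0.04],[0,0,0],0],[[0,0,-0.03],[0,0,0],0],[[0,0,-0.015],[0,0,0],0],[[0,0,0],[0,0,0],0],[[0,0,0],[0,0,0],0]]'
python3 -m pendant '[[[0,0,-0.008],[0,0,0],0],[[0,0,-0.012],[0,0,0],0],[[0,0,0],[0,0,0],0]]'
```

```text
t: 28.6
ee_pos: [0.6201, -0.001, 0.0935]
eef_rot: [0.065, 3.139, 0.0]
wrist_force: [0.7, -0.9, -0.4]
opening: 0.438
finger_force: 9.8
t: 28.98
ee_pos: [0.6189, -0.0012, 0.071]
eef_rot: [-0.065, -3.139, 0.0]
wrist_force: [-0.2, 0.2, -1.0]
opening: 0.439
finger_force: 9.8
```

```bash
python3 -m pendant '[[[0,0,-0.004],[0,0,0],0],[[0,0,0],[0,0,0],0],[[0,0,0],[0,0,0],0.52],[[0,0,0],[0,0,0],0.52],[[0,0,0],[0,0,0],0.52],[[0,0,0.03],[0,0,0],0.52],[[0,0,0.05],[0,0,0],0.7],[[-0.03,-0.02,0.05],[0,0,-10],0.8],[[-0.05,-0.03,0],[0,0,-10],0.8],[[-0.05,-0.03,0],[0,0,-10],0.8]]'
python3 -m pendant '[[[-0.03,-0.02,0],[0,0,-10],0.8],[[-0.008,-0.004,0],[0,0,-10],0.8],[[0,0,0],[0,0,-10],0.8],[[0,0,0],[0,0,-10],0.8],[[0,0,0],[0,0,0],0.8],[[0,0,0],[0,0,0],0.8]]'
python3 - <<'E'
from h import *
cam("wrist"); s=cam("wrist"); o=arm.observe(); r=rim(s,[.45,-.105,.05],w=40); print(o["q"].round(2),o["ee_pos"],yaw(o),r, r[0]-o["ee_pos"])
sc=cam("scene"); print(rim(sc,[.619,-.001,.085],.085,w=22))
E
```

```text
t: 30.22
ee_pos: [0.4882, -0.0819, 0.1985]
eef_rot: [0.884, 3.014, 0.001]
wrist_force: [0.5, -0.2, -0.4]
opening: 0.796
finger_force: 0.0
t: 30.98
ee_pos: [0.4515, -0.1052, 0.1982]
eef_rot: [1.849, 2.54, -0.0]
wrist_force: [0.1, 0.6, -0.4]
opening: 0.8
finger_force: 0.0
[-0.42  0.15  0.64  2.02 -0.11  1.    0.59] [ 0.45152799 -0.10520723  0.19816852] 17.786753461777323 (array([ 0.4508, -0.1052,  0.05  ]), array([0.0323, 0.0328]), array([326.4, 193.5])) [-7.27991442e-04  7.22638406e-06 -1.48168521e-01]
(array([ 0.6146, -0.0051,  0.085 ]), array([0.0167, 0.0262]), array([314.2, 237.7]))
```

```bash
python3 -m pendant '[[[-0.0007,0,-0.06],[0,0,0],0.8],[[0,0,-0.06],[0,0,0],0.8],[[0,0,-0.05],[0,0,0],0.8],[[0,0,0],[0,0,0],0.8],[[0,0,0],[0,0,0],0],[[0,0,0],[0,0,0],0],[[0,0,0],[0,0,0],0],[[0,0,0],[0,0,0],0],[[0,0,0],[0,0,0],0],[[0,0,0],[0,0,0],0]]' 10
python3 -m pendant '[[[0,0,0.005],[0,0,0],0],[[0,0,0.015],[0,0,0],0],[[0,0,0.05],[0,0,0],0],[[0,0,0.05],[0,0,0],0],[[0,0,0.03],[0,0,0],0],[[0,0,0.02],[0,0,0],0],[[0,0,0],[0,0,0],0]]'
python3 - <<'E'
from h import *
o=arm.observe(); print(np.array([.6193,-.001,.15])-o["ee_pos"],o["opening"])
sc=cam("scene"); print(rim(sc,[.619,-.001,.085],.085,w=22))
save(sc,"sc9.png",(200,100,520,300),2.5)
u,v=[int(a) for a in proj(sc,[.619,-.001,.085])]; print(sc["pixels"][v-10:v+11:2,u-14:u+15:2].max(-1))
E
```

```text
t: 32.38
ee_pos: [0.4514, -0.1051, 0.0287]
eef_rot: [1.854, 2.535, 0.001]
wrist_force: [-0.8, 2.0, 10.8]
opening: 0.445
finger_force: 10.8
t: 33.25
ee_pos: [0.4514, -0.1053, 0.1999]
eef_rot: [1.854, 2.534, 0.003]
wrist_force: [-0.1, 0.5, -0.7]
opening: 0.439
finger_force: 9.7
[ 0.1679298   0.10431103 -0.04986277] 0.4393453209756889
(array([ 0.6189, -0.0127,  0.085 ]), array([0.0094, 0.0115]), array([310.8, 239.5]))
[[102  98 102 101 104 100 101  97  83  60 112 106  99  59  94]
 [104 104 105 103 104  99  88  88  94 102 111  94  96  82  93]
 [110 112 111 109 108 123 142 157 152 132 101  99 120 110  97]
 [110 111 115 113 155 189 135 114 126 171 152 110 104  97  96]
 [109 106 114 125 184 107  86  79  71  79 178 128  87  94  92]
 [165 161 149 151 164 156 143 110 107  92 154 169  90  91  92]
 [231 227 225 137 212 169  99  79  84  99 179 165 132 136 139]
 [229 232 208  92 169 154 130 118 119 168 198 160 137 140 138]
 [234 236 174  85  92 134 183 187 184 178 161 160 145 140 140]
 [211 211 123  91  88 100 112 118 130 144 155 151 136 137 136]
 [132 129  93  91  92 105 108 119 131 144 147 153 152 133 140]]
```

```bash
python3 -m pendant '[[[0.042,0.026,0],[0,0,0],0],[[0.042,0.026,0],[0,0,0],0],[[0.042,0.026,0],[0,0,0],0],[[0.042,0.026,0],[0,0,0],0],[[0,0,0],[0,0,0],0],[[0,0,0],[0,0,0],0]]'
python3 - <<'E'
from h import *
o=arm.observe(); print(np.array([.6193,-.001,.15])-o["ee_pos"],o["opening"])
E
```

```text
t: 34.05
ee_pos: [0.618, -0.002, 0.1971]
eef_rot: [-1.855, -2.534, 0.003]
wrist_force: [-0.9, -0.6, 0.1]
opening: 0.443
finger_force: 9.7
[ 0.00132381  0.00098002 -0.04713688] 0.442937856131499
```

```bash
python3 -m pendant '[[[0.0012,0.001,-0.04],[0,0,0],0],[[0,0,-0.03],[0,0,0],0],[[0,0,-0.015],[0,0,0],0],[[0,0,0],[0,0,0],0],[[0,0,0],[0,0,0],0]]'
python3 -m pendant '[[[0,0,-0.008],[0,0,0],0],[[0,0,-0.008],[0,0,0],0],[[0,0,0],[0,0,0],0]]'
```

```text
t: 34.67
ee_pos: [0.6205, -0.0005, 0.1144]
eef_rot: [1.855, 2.534, 0.001]
wrist_force: [-0.5, -0.2, -0.5]
opening: 0.441
finger_force: 9.7
t: 35.05
ee_pos: [0.6196, -0.0001, 0.0964]
eef_rot: [-1.854, -2.535, 0.001]
wrist_force: [-0.2, -0.6, -0.9]
opening: 0.442
finger_force: 9.7
```

```bash
python3 -m pendant '[[[0,-0.0005,-0.009],[0,0,0],0],[[0,0,0],[0,0,0],0],[[0,0,0],[0,0,0],0.52],[[0,0,0],[0,0,0],0.52],[[0,0,0],[0,0,0],0.52],[[0,0,0.03],[0,0,0],0.52],[[0,0,0.05],[0,0,0],0.7],[[-0.02,-0.04,0.06],[0,0,-10],1],[[-0.02,-0.05,0.03],[0,0,-10],1],[[-0.03,-0.05,0.02],[0,0,-10],1]]'
python3 -m pendant '[[[-0.01,-0.05,0],[0,0,-10],1],[[-0.02,-0.04,0],[0,0,-10],1],[[0,0,0],[0,0,0],1],[[0,0,0],[0,0,0],1]]'
python3 - <<'E'
from h import *
sc=cam("scene"); sd=cam("side"); o=arm.observe(); print(o["ee_pos"],yaw(o))
save(sc,"sc10.png"); save(sd,"sd10.png"); 
cv2.imwrite("pics/m10.png",np.vstack([cv2.resize(sc["pixels"][160:300,120:440],(800,350)),cv2.resize(sd["pixels"][140:365,300:600],(333,250)) if 0 else cv2.copyMakeBorder(cv2.resize(sd["pixels"][150:340,250:600],(460,250)),0,0,0,340,cv2.BORDER_CONSTANT)]))
u,v=[int(a) for a in proj(sc,[.619,-.001,.105])]; print(sc["pixels"][v-10:v+11:2,u-14:u+15:2].max(-1))
u,v=[int(a) for a in proj(sc,[.489,-.333,.022])]; h=cv2.cvtColor(sc["pixels"],cv2.COLOR_BGR2HSV); print((u,v),h[v,u-50:u+51:5])
u,v=[int(a) for a in proj(sd,[.489,-.333,.022])]; h=cv2.cvtColor(sd["pixels"],cv2.COLOR_BGR2HSV); print((u,v),h[v,u-50:u+51:5])
E
```

```text
t: 36.3
ee_pos: [0.553, -0.1355, 0.2699]
eef_rot: [2.452, 1.962, 0.002]
wrist_force: [1.3, -0.3, 0.2]
opening: 0.909
finger_force: 0.0
t: 36.8
ee_pos: [0.5236, -0.2234, 0.2682]
eef_rot: [-2.751, -1.517, -0.0]
wrist_force: [0.5, 0.7, 0.5]
opening: 1.0
finger_force: 0.0
[ 0.52389702 -0.2229248   0.26814641] -32.21106024030222
[[181 176 180 172 168 167 166 160 159 163 158 162 158 155 163]
 [196 198 215 219 222 222 225 224 219 221 218 210 209 206 201]
 [105 100 105 106 121 161 189 189 193 161 150 153 168 140 162]
 [ 98 102 101 103 179 166 108  87  89 139 178 110  93  59  98]
 [105 108 103 140 182  98  91  81  74  68 152 146  93  86  93]
 [106 110 104 152 166 133 124  97  98  79 134 179 110 107  99]
 [113 111 113 124 204 193 111  77  85 120 186 169 105  96  94]
 [102 106 102  93 134 182 146 135 146 181 189 154 108  90  86]
 [159 158 111  91  87 101 145 165 163 156 156 158 122  93  91]
 [231 218 105  95  92  96 108 131 137 151 151 159 149 132 135]
 [233 203  93  88  92 101 106 122 137 143 146 155 157 135 142]]
(171, 221) [[ 12 192 106]
 [ 13 178 159]
 [ 13 173 162]
 [ 13 181 161]
 [ 13 180 164]
 [ 13 176 167]
 [ 18 133 194]
 [ 17 135 198]
 [ 16 138 201]
 [ 17 136 187]
 [ 17 137 175]
 [ 17 133 193]
 [ 16 132 195]
 [ 17 133 201]
 [ 17 135 163]
 [ 13 157 149]
 [ 13 176 172]
 [ 13 185 163]
 [ 13 173 165]
 [ 13 168 168]
 [ 13 176 159]]
(418, 306) [[ 13 142 194]
 [ 14 144 191]
 [ 13 146 206]
 [ 13 146 195]
 [ 14 148 208]
 [ 17 109 205]
 [ 17 111 213]
 [ 17 109 216]
 [ 18 110 214]
 [ 17 108 215]
 [ 17 105 216]
 [ 18 111 215]
 [ 17 108 217]
 [ 17 107 217]
 [ 18 106 218]
 [ 16 110 213]
 [ 14 137 192]
 [ 13 146 177]
 [ 14 145 195]
 [ 14 147 192]
 [ 14 143 192]]
```

View pics/m10.png

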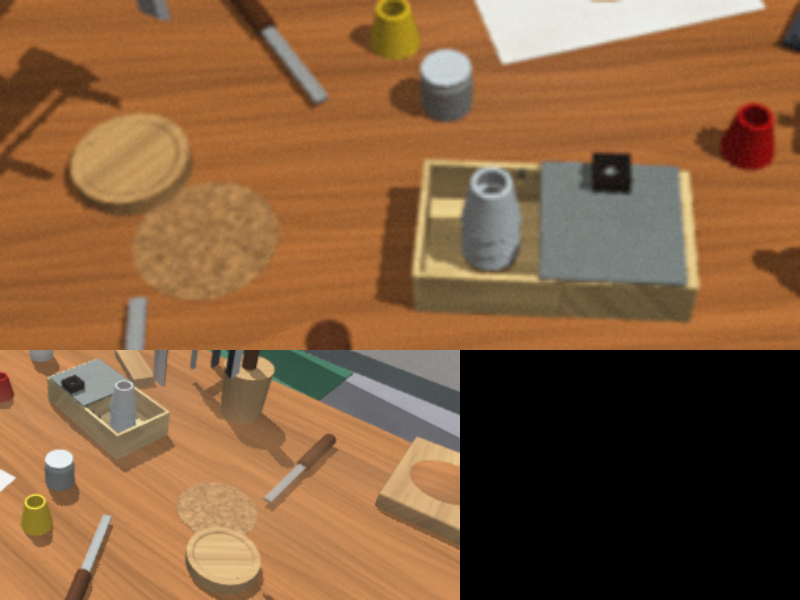

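All three sleeves are nested upright in the bay at (490,220), and the fourth is absent. The blank at (130,160) and cork spot at (205,240) haven't moved. I'll measure both by mask.

```bash
cat >> h.py <<'E'
def blank(s,p,w=60):
    u,v=[int(a) for a in proj(s,p)]; x0,y0=max(0,u-w),max(0,v-w); c=cv2.GaussianBlur(s["pixels"],(3,3),0)[y0:v+w,x0:u+w]
    h=cv2.cvtColor(c,cv2.COLOR_BGR2HSV); m=((h[...,0]>=15)&(h[...,0]<=22)&(h[...,2]>140)&(h[...,1]>70)).astype(np.uint8)
    m=cv2.morphologyEx(m,cv2.MORPH_OPEN,np.ones((3,3),np.uint8)); m=cv2.morphologyEx(m,cv2.MORPH_CLOSE,np.ones((9,9),np.uint8))
    k=max(cv2.findContours(m,cv2.RETR_EXTERNAL,cv2.CHAIN_APPROX_NONE)[0],key=cv2.contourArea).reshape(-1,2)
    P=np.array([ray(s,x0+a,y0+b,.022) for a,b in k])
    (cx,cy),r=cv2.minEnclosingCircle(P[:,:2].astype(np.float32)); return np.round([cx,cy,r],4),P[:,:2].mean(0).round(4),P[:,:2].min(0).round(3),P[:,:2].max(0).round(3)
E
python3 - <<'E'
from h import *
for n in("scene","side","wrist"):
    s=cam(n); print(n,proj(s,[.489,-.333,.022]),proj(s,[.581,-.26,0]))
    h=cv2.cvtColor(s["pixels"],cv2.COLOR_BGR2HSV); u,v=[int(a) for a in proj(s,[.581,-.26,0])]
    if 0<u<620 and 0<v<380: print("cork",h[v-10:v+10,u-10:u+10].reshape(-1,3).mean(0), h[v-10:v+10,u-10:u+10].reshape(-1,3).std(0))
    try: print(blank(s,[.489,-.333,.022],45 if n!="wrist" else 110))
    except Exception as e: print(e)
s=cam("scene"); f=lambda u,v:ray(s,120+u/2.5,160+v/2.5,.001).round(4)
print("spot",f(133,240),f(278,240),f(206,183),f(206,298)); print("knife",f(325,100),f(265,25),f(136,298))
E
```

```text
scene [171.55490352 221.83952633] [201.78300394 256.66757997]
cork [ 15.3725 142.65   164.0775] [0.65095603 3.49749911 8.55023355]
(array([ 0.5378, -0.3   ,  0.1131]), array([ 0.5372, -0.299 ]), array([ 0.435, -0.388]), array([ 0.622, -0.225]))
side [418.39044408 306.23437932] [414.8206936  271.06061496]
cork [ 15.4125 116.4675 196.175 ] [0.49733666 2.09855754 8.17461773]
(array([ 0.529 , -0.3072,  0.1001]), array([ 0.5251, -0.304 ]), array([ 0.437, -0.388]), array([ 0.628, -0.208]))
wrist [344.91684799 248.21302245] [369.59242772 177.82328839]
cork [ 15.035 123.9   180.34 ] [ 0.22085063  1.15758369 11.88441837]
(array([ 0.5407, -0.2925,  0.1186]), array([ 0.5424, -0.2862]), array([ 0.437, -0.388]), array([ 0.64 , -0.189]))
spot [ 0.574  -0.3249  0.001 ] [ 0.5859 -0.1929  0.001 ] [ 0.5131 -0.2627  0.001 ] [ 0.6429 -0.2546  0.001 ]
knife [ 0.4161 -0.1495  0.001 ] [ 0.3014 -0.2132  0.001 ] [ 0.6374 -0.3159  0.001 ]
```

```bash
python3 -m pendant '[[[-0.022,-0.04,0],[0,0,-9],1],[[-0.022,-0.04,0],[0,0,-9.6],1],[[-0.022,-0.04,-0.03],[0,0,0],1],[[-0.022,-0.034,-0.03],[0,0,0],1],[[0,0,-0.05],[0,0,0],1],[[0,0,-0.05],[0,0,0],1],[[0,0,-0.05],[0,0,0],1],[[0,0,0],[0,0,0],1],[[0,0,0],[0,0,0],1]]'
python3 - <<'E'
from h import *
o=arm.observe(); print(o["q"].round(2),o["ee_pos"],yaw(o)); print(np.array([.4358,-.3772,.008])-o["ee_pos"])
E
```

```text
t: 38.22
ee_pos: [0.4359, -0.3788, 0.06]
eef_rot: [2.96, 1.049, 0.001]
wrist_force: [-0.3, 0.3, -0.2]
opening: 1.004
finger_force: 0.0
[ 0.07  0.65  0.79  1.87 -0.6   0.87  0.27] [ 0.43588062 -0.37884294  0.06004431] -50.96883683362134
[-8.06203628e-05  1.64293537e-03 -5.20443125e-02]
```

```bash
python3 -m pendant '[[[0,0.0016,-0.03],[0,0,0],1],[[0,0,-0.021],[0,0,0],1],[[0,0,0],[0,0,0],1],[[0.0093,0.0076,0],[0,0,0],1],[[0.0093,0.0076,0],[0,0,0],1],[[0.0093,0.0076,0],[0,0,0],1],[[0.0093,0.0076,0],[0,0,0],1],[[0,0,0],[0,0,0],1]]'
python3 -m pendant '[[[0.0093,0.0076,0],[0,0,0],1],[[0.0093,0.0076,0],[0,0,0],1],[[0.0093,0.0076,0],[0,0,0],1],[[0.0093,0.0076,0],[0,0,0],1],[[0.007,0.0058,0],[0,0,0],1],[[0.004,0.0033,0],[0,0,0],1],[[0,0,0],[0,0,0],1]]'
cat >> h.py <<'E'
def extents(s,p,z,test,w):
    u,v=[int(a) for a in proj(s,p)]; x0,y0=max(0,u-w),max(0,v-w); c=cv2.GaussianBlur(s["pixels"],(5,5),0)[y0:v+w,x0:u+w]
    h=cv2.cvtColor(c,cv2.COLOR_BGR2HSV).astype(int); m=test(h).astype(np.uint8)
    m=cv2.morphologyEx(m,cv2.MORPH_OPEN,np.ones((3,3),np.uint8)); m=cv2.morphologyEx(m,cv2.MORPH_CLOSE,np.ones((7,7),np.uint8))
    k=max(cv2.findContours(m,cv2.RETR_EXTERNAL,cv2.CHAIN_APPROX_NONE)[0],key=cv2.contourArea).reshape(-1,2)
    P=np.array([ray(s,x0+a,y0+b,z)[:2] for a,b in k]); (cx,cy),r=cv2.minEnclosingCircle(P.astype(np.float32))
    return np.round([cx,cy,r],4),P.min(0).round(4),P.max(0).round(4)
B=lambda h:(h[...,0]>=16)&(h[...,0]<=22)&(h[...,2]>120)&(h[...,1]>70)
E
python3 - <<'E'
from h import *
o=arm.observe(); print(o["ee_pos"],yaw(o)); R=Ro.from_rotvec(o["eef_rot"]).as_matrix()
p=o["ee_pos"]+R@[.0366,0,0]; p[2]=.022; print("expected",p)
for n in("scene","side"):
    s=cam(n); print(n,extents(s,p,.022,B,45))
E
```

```text
t: 39.22
ee_pos: [0.4735, -0.3453, 0.0073]
eef_rot: [-2.96, -1.052, -0.0]
wrist_force: [0.7, -0.2, -0.1]
opening: 0.997
finger_force: 0.0
t: 40.1
ee_pos: [0.5211, -0.3062, 0.0072]
eef_rot: [-2.961, -1.05, -0.0]
wrist_force: [-0.4, 0.5, 0.3]
opening: 1.0
finger_force: 0.0
[ 0.52108704 -0.30615894  0.00718912] -50.93872212131678
expected [ 0.54950593 -0.28309541  0.022     ]
scene (array([ 0.5729, -0.2689,  0.0834]), array([ 0.4936, -0.3374]), array([ 0.6477, -0.2024]))
side (array([ 0.5499, -0.2843,  0.0704]), array([ 0.48  , -0.3446]), array([ 0.6176, -0.2298]))
```

```bash
python3 - <<'E'
from h import *
S=lambda h:(h[...,0]>=15)&(h[...,0]<=22)&(h[...,2]>110)&(h[...,1]>70)
for n in("scene","side"):
    s=cam(n); r=extents(s,[.58,-.26,.001],.001,S,50); print(n,r,r[2]-.066)
E
python3 -m pendant '[[[0.0093,0.007,0],[0,0,0],1],[[0.0093,0.007,0],[0,0,0],1],[[0.006,0.0045,0],[0,0,0],1],[[0.003,0.0025,0],[0,0,0],1],[[0,0,0],[0,0,0],1],[[0,0,0],[0,0,0],1]]'
python3 - <<'E'
from h import *
o=arm.observe(); print(o["ee_pos"],yaw(o)); R=Ro.from_rotvec(o["eef_rot"]).as_matrix()
p=o["ee_pos"]+R@[.0366,0,0]; p[2]=.022; print("expected",p)
for n in("scene","side"):
    s=cam(n); print(n,extents(s,p,.022,B,45))
E
```

```text
scene (array([ 0.556 , -0.2696,  0.0892]), array([ 0.4751, -0.3459]), array([ 0.6419, -0.1956])) [ 0.5759 -0.2616]
side (array([ 0.568 , -0.2703,  0.0773]), array([ 0.4946, -0.338 ]), array([ 0.6451, -0.1967])) [ 0.5791 -0.2627]
t: 41.05
ee_pos: [0.5482, -0.2856, 0.0072]
eef_rot: [-2.961, -1.049, -0.0]
wrist_force: [-0.4, -0.2, -0.1]
opening: 1.004
finger_force: 0.0
[ 0.54822291 -0.28558447  0.00722402] -50.97808390936965
expected [ 0.57665764 -0.26254046  0.022     ]
scene (array([ 0.5845, -0.2548,  0.066 ]), array([ 0.521 , -0.3166]), array([ 0.6493, -0.2039]))
side (array([ 0.5674, -0.27  ,  0.0643]), array([ 0.5033, -0.3281]), array([ 0.6315, -0.2147]))
```

```bash
python3 -m pendant '[[[-0.02,-0.016,0],[0,0,0],1],[[-0.03,-0.025,0],[0,0,0],1],[[0,0,0.05],[0,0,0],1],[[0,0,0.06],[0,0,0],1],[[0.02,0.015,0.06],[0,0,0],1],[[0.03,0.025,0.06],[0,0,0],1],[[0.03,0.025,0.02],[0,0,0],1],[[0,0,0],[0,0,0],1],[[0,0,0],[0,0,0],1]]'
python3 - <<'E'
from h import *
cam("wrist"); s=cam("wrist"); o=arm.observe(); print(o["ee_pos"],proj(s,[.578,-.26,.01]))
im=cv2.GaussianBlur(s["pixels"],(5,5),0); hsv=cv2.cvtColor(im,cv2.COLOR_BGR2HSV)
lab=cv2.cvtColor(im,cv2.COLOR_BGR2LAB).astype(float)
c=np.array([.578,-.261]); 
for a in range(0,360,30):
    d=np.array([np.cos(np.radians(a)),np.sin(np.radians(a))]); row=[]
    for r in range(44,80,2):
        u,v=proj(s,[*(c+d*r/1000),.001 if r>60 else .022]); u,v=int(round(u)),int(round(v))
        row.append("%d/%d/%d"%tuple(hsv[v,u]) if 0<=u<640 and 0<=v<400 else "-")
    print(a,*row)
E
```

```text
t: 42.28
ee_pos: [0.573, -0.2657, 0.2469]
eef_rot: [-2.961, -1.049, 0.001]
wrist_force: [0.2, 0.2, -0.6]
opening: 1.0
finger_force: 0.0
[ 0.57270895 -0.26612181  0.24680441] [325.79949405 175.34833814]
0 16/118/201 17/116/215 17/115/222 17/115/224 16/117/211 15/122/200 15/122/200 15/123/205 15/124/208 15/124/208 15/124/206 15/132/206 13/147/201 13/151/197 13/154/195 13/154/196 13/155/207 13/155/206
30 16/119/204 16/118/212 17/117/218 17/116/219 16/119/208 15/122/202 15/124/201 15/124/200 15/124/198 15/124/202 15/124/208 15/132/215 14/144/211 13/155/206 13/155/203 13/156/200 13/155/199 14/155/197
60 16/119/200 16/118/212 17/117/220 17/115/221 16/118/201 15/121/181 15/123/178 15/124/187 15/124/194 15/124/206 15/125/206 15/129/207 13/150/206 13/154/204 13/155/203 13/155/205 13/155/205 13/156/207
90 16/117/191 16/117/210 17/115/221 17/115/223 17/115/221 15/122/201 15/124/192 15/123/191 15/124/192 15/123/189 15/125/185 14/136/190 14/150/202 13/156/207 13/156/207 13/156/208 13/156/208 13/155/207
120 16/118/199 16/116/208 17/115/223 17/115/223 17/118/217 16/120/212 15/122/209 15/124/193 15/
[... 820 characters left out ...]
20/183 15/127/156 14/141/136 14/146/138 13/150/155 13/154/197 13/154/202 13/154/202 13/154/202
270 18/113/228 18/112/229 18/112/231 18/113/231 18/113/228 17/115/215 16/118/175 15/125/139 14/139/138 15/122/148 14/133/136 13/146/155 13/151/174 13/155/196 13/154/197 13/154/195 13/154/195 13/154/196
300 17/118/217 16/116/217 17/116/220 17/115/222 17/114/221 17/115/204 15/121/165 15/124/177 15/128/196 15/124/191 15/129/193 14/141/195 13/152/189 13/154/189 13/154/191 13/154/196 13/154/195 13/154/197
330 16/119/208 17/117/218 17/115/221 17/115/219 16/117/213 15/119/199 15/121/191 15/123/179 15/123/183 15/123/189 14/131/203 14/141/206 14/151/206 14/154/205 13/155/203 13/154/205 13/154/205 13/153/203
```

```bash
cat > circ.py <<'E'
from h import *
from scipy.optimize import least_squares
from scipy.ndimage import map_coordinates
def fit(s,c,z,lvl,r0,r1):
    S=cv2.cvtColor(cv2.GaussianBlur(s["pixels"],(3,3),0),cv2.COLOR_BGR2HSV)[...,1].astype(float); P=[]
    rs=np.arange(r0,r1,.0003)
    for a in np.radians(range(0,360,6)):
        d=np.array([np.cos(a),np.sin(a)]); uv=np.array([proj(s,[*(c+d*r),z]) for r in rs])
        p=map_coordinates(S,[uv[:,1],uv[:,0]],order=1,mode="nearest")
        k=np.where(p[::-1]<lvl)[0]
        if len(k) and 0<k[0]<len(rs)-2: P.append(c+d*rs[::-1][k[0]])
    P=np.array(P); f=least_squares(lambda q:np.hypot(P[:,0]-q[0],P[:,1]-q[1])-q[2],[*c,.06],loss="soft_l1",f_scale=.001)
    return f.x.round(4),len(P),np.median(abs(f.fun)).round(4)
if __name__=="__main__":
    cam("wrist"); s=cam("wrist"); c=np.array([.578,-.261]); k=fit(s,c,.001,138,.06,.075); b=fit(s,c,.022,119.5,.045,.062)
    print("cork",k,"blank",b,"err",(k[0]-b[0])[:2]); print(arm.observe()["ee_pos"],yaw())
E
python3 circ.py
```

```text
cork (array([ 0.5788, -0.2602,  0.0658]), 60, np.float64(0.0002)) blank (array([ 0.5769, -0.2625,  0.0545]), 60, np.float64(0.0002)) err [0.0019 0.0023]
[ 0.57295433 -0.26603878  0.24695889] -51.05344343903836
```

Both circles fit with the right radii. The blank is 3 mm short, so I'll trim with the same push.

```bash
python3 -m pendant '[[[-0.038,-0.03,0],[0,0,0],1],[[-0.037,-0.031,-0.02],[0,0,0],1],[[0,0,-0.05],[0,0,0],1],[[0,0,-0.06],[0,0,0],1],[[0,0,-0.06],[0,0,0],1],[[0,0,-0.049],[0,0,0],1],[[0,0,0],[0,0,0],1],[[0.015,0.0125,0],[0,0,0],1],[[0.015,0.0125,0],[0,0,0],1],[[0,0,0],[0,0,0],1]]'
python3 - <<'E'
from h import *
o=arm.observe(); print(o["ee_pos"],yaw(o), np.array([.5501,-.2833,.0075])-o["ee_pos"])
E
```

```text
t: 43.72
ee_pos: [0.5314, -0.2993, 0.0094]
eef_rot: [2.959, 1.055, 0.003]
wrist_force: [0.3, 0.2, -0.4]
opening: 1.0
finger_force: 0.0
[ 0.53140939 -0.29934652  0.00944065] -50.74597307912714 [ 0.01869061  0.01604652 -0.00194065]
```

```bash
python3 -m pendant '[[[0.008,0.007,-0.001],[0,0,0],1],[[0.006,0.005,0],[0,0,0],1],[[0.003,0.0025,0],[0,0,0],1],[[0.0015,0.0012,0],[0,0,0],1],[[0,0,0],[0,0,0],1],[[0,0,0],[0,0,0],1]]'
python3 -m pendant '[[[-0.02,-0.016,0],[0,0,0],1],[[-0.03,-0.025,0],[0,0,0],1],[[0,0,0.05],[0,0,0],1],[[0,0,0.06],[0,0,0],1],[[0.02,0.015,0.06],[0,0,0],1],[[0.03,0.025,0.06],[0,0,0],1],[[0.02,0.02,0.02],[0,0,0],1],[[0,0,0],[0,0,0],1],[[0,0,0],[0,0,0],1]]'
python3 circ.py
python3 - <<'E'
from h import *
sc=cam("scene"); u,v=[int(a) for a in proj(sc,[.619,-.001,.105])]; print(sc["pixels"][v-10:v+11:2,u-14:u+15:2].max(-1))
h=cv2.cvtColor(sc["pixels"],cv2.COLOR_BGR2HSV); m=((h[...,1]<70)&(h[...,2]>110)).astype(np.uint8)
n,_,st,ce=cv2.connectedComponentsWithStats(m[140:290,190:500])
print([(tuple(s[:5]),c.round()) for s,c in zip(st,ce) if 60<s[4]<8000])
E
```

```text
t: 44.48
ee_pos: [0.547, -0.2859, 0.0073]
eef_rot: [-2.961, -1.049, 0.0]
wrist_force: [-0.1, 0.4, -0.4]
opening: 1.0
finger_force: 0.0
t: 45.6
ee_pos: [0.5618, -0.2709, 0.2468]
eef_rot: [-2.961, -1.048, 0.001]
wrist_force: [0.0, -0.4, -0.2]
opening: 1.002
finger_force: 0.0
cork (array([ 0.5788, -0.2602,  0.0658]), 60, np.float64(0.0002)) blank (array([ 0.5768, -0.2626,  0.0546]), 60, np.float64(0.0003)) err [0.002  0.0024]
[ 0.56163023 -0.27115497  0.24673416] -51.06261342434096
[[179 174 180 174 173 168 165 165 162 170 165 161 164 159 153]
 [201 206 219 224 219 223 226 219 223 224 225 206 212 209 202]
 [100 100 101 106 117 160 187 193 192 164 151 163 162 145 167]
 [106 100 102 105 173 168 114  81  90 138 181 115  92  59  98]
 [109 106 107 141 186 102  89  75  78  72 152 147  95  86  95]
 [113 110 107 148 167 131 120 100  94  84 139 179 115 112 104]
 [111 109 111 120 207 192 117  88  92 119 186 172 104 100  96]
 [105 109 100  89 132 174 145 141 148 181 189 159 110  98  89]
 [162 161 111  94  83 106 146 168 165 156 158 153 125  86  95]
 [232 220 119  86  93  97 105 127 140 148 156 156 153 134 135]
 [235 209  88  89  93  96 118 124 137 145 152 155 157 140 134]]
[((np.int32(4), np.int32(0), np.int32(8), np.int32(23), np.int32(87)), array([ 8., 10.])), ((np.int32(111), np.int32(0), np.int32(125), np.int32(46), np.int32(3351)), array([169.,  19.])), ((np.int32(35), np.int32(31), np.int32(26), np.int32(30), np.int32(191)), array([48., 46.])), ((np.int32(98), np.int32(40), np.int32(21), np.int32(17), np.int32(276)), array([109.,  48.])), ((np.int32(145), np.int32(85), np.int32(60), np.int32(49), np.int32(2407)), array([175., 111.])), ((np.int32(118), np.int32(86), np.int32(21), np.int32(42), np.int32(512)), array([129., 107.])), ((np.int32(274), np.int32(95), np.int32(25), np.int32(50), np.int32(566)), array([288., 118.]))]
```

The blank is centred to 3 mm, the stack is unchanged and the robot is clear. Handing in.

```bash
python3 -c "
from station import arm
print(arm.finish_job())"
```

```text
the job is handed in; nothing more can be done
None
```

I handed the job in at about 46 s of robot time: cover pushed to its open stop, pin tool back in its block, all three sleeves present (no fourth) nested upright and loose, and the blank pushed to within 3 mm of the cork spot's centre.

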